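# Put the fired test tiles with their glaze tubs

### The arm

A 7-joint arm with a two-finger parallel gripper is mounted at the origin on a cart in front of the work surface, level with it; the furniture and walls round the work are solid. World frame = base frame: x ahead of the robot, y to its left, z up, the work surface at z = 0. Lengths are in mm, angles in rad, forces in N, time in s.
With the tool pointing down it reaches from about 400 to 850 mm from the base axis. Payload 10.4 kg.
Tool frame: the origin (TCP) lies midway between the tips of the shut fingers; the grasp point (between the pads) lies 19 mm behind it; y points along the fingers, x is the direction in which the jaws open and shut, and the axes are right-handed (so a half turn about y gives the same grasp; the last joint's range is limited). The gripper opens to 85 mm and grips with 20 to 120 N. Pads are 22 mm wide; open, the fingers measure 114 mm over their backs; the gripper's body (76 mm by 85 mm) begins 54 mm behind the grasp point. The pads swing forward as they close: fully open they stand 13 mm farther back than shut.
Start: joints at [-1.15, 0.332, -0.065, 1.46, 0.022, 1.35, -0.088], TCP at [268.349, 564.482, 231.338] pointing down, gripper open.
Joint ranges: [-2.6, 2.6], [-0.5, 2.12], [-1.47, 1.34], [0.16, 2.42], [-1.27, 4.41], [0.06, 2.06], [-2.6, 2.6]. Speed limits (rad/s): [2.22, 2.22, 2.79, 2.79, 3.14, 3.14, 3.14].

### API

Orientations are given as [roll, pitch, yaw] about the fixed x, y, z axes, in that order (R = Rz(yaw) Ry(pitch) Rx(roll)).
In Python, from plant import get_state, eyes, hand_in gives the robot as it stands. The module is installed in compiled form; this text tells all that it offers.
- The arm moves only by the shell command python3 -m jog 'ROWS' [OPENING] [FORCE]. ROWS is JSON, a list that holds one entry, the list of rows, each a list of 6 numbers: the shift along the tool's x, y, z in mm, then the turn, a rotation vector about the tool's x, y, z in degrees. In form: [[[x, y, z, rx, ry, rz], ...]]. A call has 1 to 12 rows; each row is the pose to reach, as a shift and turn from the pose measured when the call began, along the tool's axes at that moment; what a row does not reach only later rows make up. A row lasts 1/8 s, in which the tool goes at most 62.5 mm and 10.7 degrees, less where a joint would pass 70% of its speed; a pose out of reach is approached as far as the arm can. A call with a gripper value outside its range is refused whole. OPENING is the opening, from -1 (shut) to 1 (fully open), so that 0 is half open, set as the call begins (- or left out, the last holds). The fingers move at their own pace and stop on an object; FORCE is the grip in N (left out, the last holds). Time passes only in rows, so rows that repeat a pose let the fingers close. It gives the time, the measured TCP pose, the force and the opening at its end, in the units of the state.
- get_state(): the state, without advancing time (a new reading comes with each control period).
- eyes.snapshot(name): name is "scene" or "top" or "wrist"; returns a dict with "image" (420x560x3 uint8, blue, green, red), "range_z" (420x560 float32, mm along the optical axis (not along the pixel's ray), 0 where there is no reading), "fx", "fy", "cx", "cy" (pixels), "R" (3x3) and "t" (3): a world point X has camera coordinates R X + t; the wrist camera has in their place "mount" (4x4, takes a point from camera to tool coordinates, whose origin is the TCP and whose axes are the tool frame's). Camera axes: x right, y down, z forward; pixel columns grow to the right and rows downward; lengths in mm; the calibration is good to about 2 mm. A picture is of the moment at which its call begins: read the wrist's pose just before it.
- hand_in(): hands the job in, once; it reports no verdict.
Trained networks look in a picture, given as the dict that the camera call returned (one of the last four; its "shot" number tells which), for a name from the list of things; names that differ only in an ending like _2 or _b are one class to them, and where a whole thing is asked for, a point or a joint stands for the part that bears it (a point fixed in the world has none). Each returns a list of dicts, best first, with "conf" (0 to 1); they miss things now and then, are a little off and sometimes report something else, mostly with a low value. They report only what shows in the picture. A call takes as long as a camera call.
- eyes.silhouettes(picture, thing): "mask" (420x560 bool, what is visible of it).
- eyes.tip_of(picture, thing): "location" ([x, y, z] in mm, in the coordinates of the camera as it stood for that picture, good to about 4 mm: a listed point, or the origin of a listed thing).
The state is a dict: "time": time; "joints": joint angles; "qd": joint speeds; "joint_torque": joint torques, N m; "eef_pos": TCP position; "tcp_rot": TCP orientation; "force": force on the tool from outside, world axes, zero at the start; "moment": the same for the moment, N m; "gripper_width": finger opening in mm.
Only numpy, scipy, OpenCV 4.12 (cv2) and the standard library are available. Lean on these libraries where they do the work, as an engineer would, in place of code of your own. Each camera call takes 0.05 s, during which the arm holds its last target.

### The job

Four glaze tubs stand in the wooden carrier, each with an empty stall in front of it. Gather the four test tiles whose colours match the tubs and stand each one upright on the floor of the stall in front of its own tub, foot towards the tub and show face squarely outwards. Leave the brown and the cream tile, which have no tub here, where they are, do not knock any tile over, and leave the tubs standing in their wells.

Things in the scene. Friction and masses are not known exactly. Their poses are not given: they have to be found in the camera images.
- tile_green: pale sage-green L-shaped ceramic test tile, loose, 44 x 46 x 62 mm. Origin: centre of the foot's underside, z up. Upright plate 46 mm wide along y, 7 mm thick, at x = -22 to -15 mm, up to z = 62; its outer side, looking along -x, is the show face. Foot 6 mm thick, reaching to x = +22. Grip from above across the 46 mm (closing along y, at x = -18).
- tile_blue: dull blue L-shaped ceramic test tile, loose, 44 x 46 x 62 mm. Origin: centre of the foot's underside, z up. Upright plate 46 mm wide along y, 7 mm thick, at x = -22 to -15 mm, up to z = 62; its outer side, looking along -x, is the show face. Foot 6 mm thick, reaching to x = +22. Grip from above across the 46 mm (closing along y, at x = -18).
- tile_ochre: orange-ochre L-shaped ceramic test tile, loose, 44 x 46 x 62 mm. Origin: centre of the foot's underside, z up. Upright plate 46 mm wide along y, 7 mm thick, at x = -22 to -15 mm, up to z = 62; its outer side, looking along -x, is the show face. Foot 6 mm thick, reaching to x = +22. Grip from above across the 46 mm (closing along y, at x = -18).
- tile_mauve: mauve (greyish purple) L-shaped ceramic test tile, loose, 44 x 46 x 62 mm. Origin: centre of the foot's underside, z up. Upright plate 46 mm wide along y, 7 mm thick, at x = -22 to -15 mm, up to z = 62; its outer side, looking along -x, is the show face. Foot 6 mm thick, reaching to x = +22. Grip from above across the 46 mm (closing along y, at x = -18).
- tile_brown: chocolate-brown L-shaped ceramic test tile, loose, 44 x 46 x 62 mm. Origin: centre of the foot's underside, z up. Upright plate 46 mm wide along y, 7 mm thick, at x = -22 to -15 mm, up to z = 62; its outer side, looking along -x, is the show face. Foot 6 mm thick, reaching to x = +22. Grip from above across the 46 mm (closing along y, at x = -18). Has no tub here: stays put.
- tile_cream: cream-white, bare unglazed L-shaped ceramic test tile, loose, 44 x 46 x 62 mm. Origin: centre of the foot's underside, z up. Upright plate 46 mm wide along y, 7 mm thick, at x = -22 to -15 mm, up to z = 62; its outer side, looking along -x, is the show face. Foot 6 mm thick, reaching to x = +22. Grip from above across the 46 mm (closing along y, at x = -18). Has no tub here: stays put.
- tub_green: pale sage-green glaze tub, dab of that colour on its white lid; 75 mm wide, 72 high, loose. Origin: centre of underside; yaw means nothing. In a well of the fixed carrier: 4 wells in a row, 88 mm apart, any order. Its stall (60 deep, 68 wide) is centred 72 mm from its axis, square to the row, on the robot's side, floor level with the tub's underside; rails round it 10 mm, well board 18, board behind tubs 75 high.
- tub_blue: dull blue glaze tub, dab of that colour on its white lid; 69 mm wide, 57 high, loose. Origin: centre of underside; yaw means nothing. In a well of the fixed carrier: 4 wells in a row, 88 mm apart, any order. Its stall (60 deep, 68 wide) is centred 72 mm from its axis, square to the row, on the robot's side, floor level with the tub's underside; rails round it 10 mm, well board 18, board behind tubs 75 high.
- tub_ochre: orange-ochre glaze tub, dab of that colour on its white lid; 67 mm wide, 62 high, loose. Origin: centre of underside; yaw means nothing. In a well of the fixed carrier: 4 wells in a row, 88 mm apart, any order. Its stall (60 deep, 68 wide) is centred 72 mm from its axis, square to the row, on the robot's side, floor level with the tub's underside; rails round it 10 mm, well board 18, board behind tubs 75 high.
- tub_mauve: mauve (greyish purple) glaze tub, dab of that colour on its white lid; 73 mm wide, 62 high, loose. Origin: centre of underside; yaw means nothing. In a well of the fixed carrier: 4 wells in a row, 88 mm apart, any order. Its stall (60 deep, 68 wide) is centred 72 mm from its axis, square to the row, on the robot's side, floor level with the tub's underside; rails round it 10 mm, well board 18, board behind tubs 75 high.

How it is judged (in metres and radians):
At the end, for the whole second after the job is handed in: Green, blue, ochre and mauve tile each stand released, upright and at rest on the stall floor, the tub of their colour 58 to 86 mm behind on the foot's side, at most 24 mm off to either side. Tubs upright within 15 mm of where they were; brown and cream tile upright within 12 mm (x of tub_green in the frame of tile_green between 0.058 and 0.086 m and y of tub_green in the frame of tile_green between -0.024 and 0.024 m and height (world z) of tile_green between 0.005 and 0.0125 m and angle between each of tile_green, tile_blue, tile_ochre, tile_mauve, tub_green, tub_blue, tub_ochre, tub_mauve, tile_brown, tile_cream's own z axis and vertical below 0.08 rad and linear speed of each of tile_green, tile_blue, tile_ochre, tile_mauve below 0.02 m/s and x of tub_blue in the frame of tile_blue between 0.058 and 0.086 m and y of tub_blue in the frame of tile_blue between -0.024 and 0.024 m and height (world z) of tile_blue between 0.005 and 0.0125 m and x of tub_ochre in the frame of tile_ochre between 0.058 and 0.086 m and y of tub_ochre in the frame of tile_ochre between -0.024 and 0.024 m and height (world z) of tile_ochre between 0.005 and 0.0125 m and x of tub_mauve in the frame of tile_mauve between 0.058 and 0.086 m and y of tub_mauve in the frame of tile_mauve between -0.024 and 0.024 m and height (world z) of tile_mauve between 0.005 and 0.0125 m and distance of each of tub_green, tub_blue, tub_ochre, tub_mauve from where it was at the start of the episode below 0.015 m and distance of each of tile_brown, tile_cream from where it was at the start of the episode below 0.012 m); the robot touches nothing.
It fails at once if the brown or the cream tile is moved more than 20 mm (distance of any of tile_brown, tile_cream from where it was at the start of the episode above 0.02 m).
It fails at once if a tile is knocked over (angle between any of tile_green, tile_blue, tile_ochre, tile_mauve, tile_brown, tile_cream's own z axis and vertical above 0.8 rad).
It fails at once if a tub is lifted or pushed out of its well (distance of any of tub_green, tub_blue, tub_ochre, tub_mauve from where it was at the start of the episode above 0.025 m).
It also fails if it takes over 96 s, if anything falls off the work surface, if the arm or the gripper's body presses on something with over 40 N, if the wrist force passes 120 N, or if a joint passes its speed limit or range.

## Working session

There is one attempt and no reset: what is moved stays moved. The work goes in short steps, Python scripts to look and compute and a shell command to move; the robot and the scene stay as the last step left them, time stands still between calls to the robot, and variables do not carry over. Pictures are saved under pics/ and viewed, and the job is handed in when it is done.

```bash
mkdir -p pics; cat > h.py <<'E'
import numpy as np,cv2
from plant import get_state,eyes,hand_in
from scipy.spatial.transform import Rotation as Ro
def world(s,p,st=None):
    p=np.atleast_2d(p)
    if 'R' in s: return (p-np.array(s['t']))@np.array(s['R'])
    M=np.array(s['mount']); q=p@M[:3,:3].T+M[:3,3]
    return q@Ro.from_euler('xyz',st['tcp_rot']).as_matrix().T+np.array(st['eef_pos'])
def cloud(s,mask,st=None):
    z=s['range_z']; v,u=np.nonzero(mask&(z>0)); z=z[v,u]
    return world(s,np.c_[(u-s['cx'])/s['fx']*z,(v-s['cy'])/s['fy']*z,z],st)
E
python3 - <<'E'
from h import *
st=get_state();print(st)
for n in('scene','top'):
    s=eyes.snapshot(n);cv2.imwrite(f'pics/{n}0.png',s['image'])
    print(n,s.keys(),np.round(world(s,[0,0,0])))
    for c in 'green blue ochre mauve brown cream'.split():
        for k in ('tile_','tub_'):
            if k=='tub_' and c in('brown','cream'):continue
            r=eyes.tip_of(s,k+c)
            print(k+c,[(round(x['conf'],2),np.round(world(s,x['location'])[0])) for x in r[:2]])
E
```

```text
{'time': 0.0, 'joints': array([-1.14956203,  0.33285949, -0.06470991,  1.46097516,  0.02159602,
        1.34988337, -0.08848113]), 'qd': array([ 9.33638794e-05,  2.46964019e-04,  2.35927016e-04, -1.31984563e-03,
       -6.65497411e-04,  7.09225629e-05, -5.12283936e-04]), 'joint_torque': array([-8.17409473e-04, -6.25433564e+01,  4.84902249e-02, -3.91612995e+01,
        1.60980423e-02,  9.78420430e-03, -3.78933817e-05]), 'eef_pos': array([268.21162154, 564.09730684, 230.50752765]), 'tcp_rot': array([-1.57085656e+00,  1.42867343e-03,  1.12701106e+00]), 'force': array([ 0.73452936, -0.04060259,  0.63824208]), 'moment': array([ 0.02930008, -0.02359822, -0.02083082]), 'gripper_width': 85.38508421876718}
scene dict_keys(['image', 'range_z', 'fx', 'fy', 'cx', 'cy', 'R', 't', 'shot']) [[-464. -719.  587.]]
tile_green [(0.82, array([ 462., -312.,   -1.]))]
tub_green [(0.92, array([614.,  11.,  11.]))]
tile_blue [(0.62, array([441.,  93.,   3.])), (0.27, array([605.,  97.,   9.]))]
tub_blue []
tile_ochre [(0.6, array([560., 364.,   6.]))]
tub_ochre [(0.59, array([601., 183.,   6.]))]
tile_mauve
[... 160 characters left out ...]
   3.]))]
tile_cream [(0.65, array([ 586., -350.,   -3.])), (0.3, array([601., 182.,  10.]))]
top dict_keys(['image', 'range_z', 'fx', 'fy', 'cx', 'cy', 'R', 't', 'shot']) [[ 419.   -9. 1287.]]
tile_green [(0.74, array([ 453., -312.,   -1.]))]
tub_green [(0.68, array([609.,   7.,   8.]))]
tile_blue [(0.73, array([439.,  94.,  -3.]))]
tub_blue [(0.69, array([618., -86.,  10.])), (0.57, array([603.,  94.,   9.]))]
tile_ochre [(0.84, array([565., 364.,   2.]))]
tub_ochre [(0.8, array([606., 184.,   5.]))]
tile_mauve [(0.58, array([ 439., -109.,    0.]))]
tub_mauve [(0.82, array([602.,  95.,  10.]))]
tile_brown [(0.72, array([472., 289.,   1.]))]
tile_cream [(0.82, array([ 579., -345.,   -2.]))]
```

View pics/scene0.png

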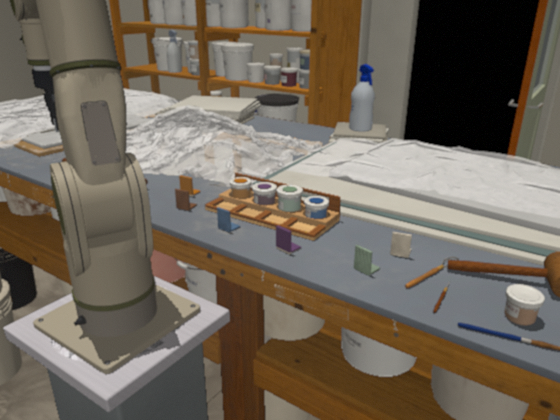

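View pics/top0.png

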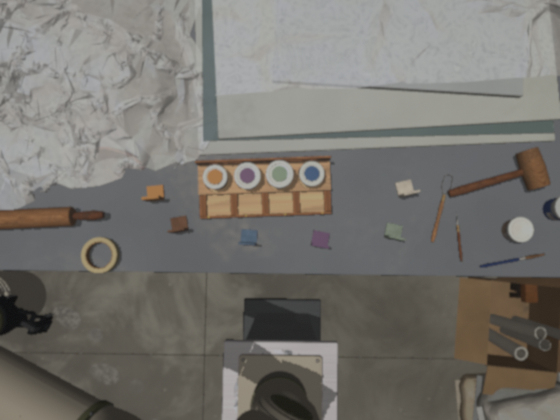

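The top view (up = +x, left = +y) shows the carrier at about (265,190) with tubs ochre, mauve, green and blue from left to right. The tiles are ochre (155,191), brown (179,223), blue (249,237), mauve (320,240), green (394,231) and cream (405,187). Next I'll fit the tile poses from the depth images.

```bash
cat > g.py <<'E'
from h import *
a=eyes.snapshot('top');b=eyes.snapshot('scene')
im=a['image'];k=cv2.resize(im[140:270,130:430],None,fx=2.6,fy=2.6,interpolation=cv2.INTER_CUBIC);cv2.imwrite('pics/crop0.png',k)
T={}
C={}
for s in(a,b):
    C[s['shot']]=cloud(s,s['range_z']>0)
P=np.vstack(list(C.values()));np.save('P.npy',P)
for n,g in dict(green=(457,-312),blue=(440,93),ochre=(563,364),mauve=(438,-107),brown=(474,292),cream=(582,-347)).items():
    for i,c in C.items():
        q=c[(np.hypot(c[:,0]-g[0],c[:,1]-g[1])<45)&(c[:,2]>-10)]
        hi=q[q[:,2]>30]; 
        print(n,i,len(q),len(hi),'zmed table',np.round(np.median(q[q[:,2]<3][:,2]),1),'zmax',q[:,2].max().round(1))
        if len(hi)>3:
            m=hi[:,:2].mean(0);w,V=np.linalg.eigh(np.cov((hi[:,:2]-m).T));print('  plate mean',m.round(1),'sd',np.sqrt(w).round(1),'dir deg',np.degrees(np.arctan2(V[1,1],V[0,1])).round(1))
E
python3 g.py
```

```text
green 3 787 58 zmed table -0.1 zmax 67.2
  plate mean [ 440.5 -309.1] sd [ 2.  14.4] dir deg 77.6
green 4 802 241 zmed table 1.0 zmax 64.9
  plate mean [ 442.1 -313.6] sd [ 2. 14.] dir deg 78.7
blue 3 787 47 zmed table -0.4 zmax 66.7
  plate mean [419.8  93.6] sd [ 2.1 14.4] dir deg 86.0
blue 4 529 158 zmed table 1.1 zmax 64.7
  plate mean [421.1  91.6] sd [ 2.1 14.2] dir deg 87.1
ochre 3 762 83 zmed table -0.2 zmax 68.5
  plate mean [541.  358.3] sd [ 2.7 14.4] dir deg 96.4
ochre 4 297 145 zmed table 1.3 zmax 65.5
  plate mean [543.1 358.1] sd [ 3.1 14.6] dir deg 97.6
mauve 3 784 55 zmed table -0.2 zmax 66.6
  plate mean [ 416.6 -105.1] sd [ 2.4 14. ] dir deg 80.1
mauve 4 677 219 zmed table 1.2 zmax 65.3
  plate mean [ 417.7 -107.1] sd [ 2.5 15.2] dir deg 81.8
brown 3 778 60 zmed table -0.4 zmax 68.3
  plate mean [453.9 285.3] sd [ 2.  14.5] dir deg 101.1
brown 4 449 150 zmed table 1.1 zmax 66.5
  plate mean [456.3 285.9] sd [ 2.7 14. ] dir deg 101.4
cream 3 774 53 zmed table -0.2 zmax 65.7
  plate mean [ 562.9 -349.7] sd [ 2.1 14.4] dir deg 103.6
cream 4 734 256 zmed table 1.1 zmax 65.4
  plate mean [ 566.2 -354.3] sd [ 2.4 13.3] dir deg 104.3
```

View pics/crop0.png

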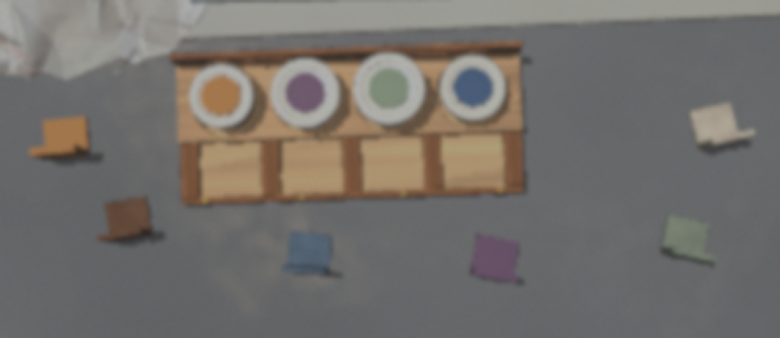

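```bash
python3 - <<'E'
from h import *
from scipy.optimize import least_squares
P=np.load('P.npy')
s=eyes.snapshot('top');w=eyes.snapshot('scene')
B=dict(ochre=(606,184,62,67),mauve=(603,96,62,73),green=(610,8,72,75),blue=(612,-83,57,69))
for cam in(s,w):
  c=cloud(cam,cam['range_z']>0);R={}
  for n,(x,y,h,d) in B.items():
    q=c[(np.hypot(c[:,0]-x,c[:,1]-y)<42)]
    q=q[(q[:,2]>h-2)&(q[:,2]<h+16)]
    (cx,cy),r=cv2.minEnclosingCircle(q[:,:2].astype(np.float32))
    R[n]=np.array([cx,cy]);print(n,len(q),q[:,:2].mean(0).round(1),np.round([cx,cy,r],1),'z',np.median(q[:,2]).round(1))
  d=R['ochre']-R['blue'];print('yaw',np.degrees(np.arctan2(-d[0],d[1])),np.linalg.norm(d))
  # stall floors
  for n in B:
    f=R[n]-[72,0];q=c[(abs(c[:,0]-f[0])<20)&(abs(c[:,1]-f[1])<22)];print('floor',n,np.percentile(q[:,2],[10,50,90]).round(1))
E
```

```text
ochre 516 [602.9 182.6] [607.2 183.8  40.6] z 70.9
mauve 568 [604.1  95.3] [606.4  95.1  38.3] z 70.5
green 615 [608.8   7.5] [611.4   7.9  40.5] z 80.5
blue 495 [612.3 -80.3] [616.1 -81.   37.9] z 65.5
yaw 1.9191262192894556 265.00843982656767
floor ochre [ 5.4  9.3 12.4]
floor mauve [ 6.   9.  12.2]
floor green [ 6.   9.  12.6]
floor blue [ 6.   9.1 12.5]
ochre 227 [600.  177.6] [608.  183.8  40.2] z 71.4
mauve 245 [599.9  89.3] [606.5  94.5  38.7] z 71.2
green 289 [603.8   2.4] [610.9   6.3  40.7] z 81.0
blue 264 [608.1 -85.1] [616.3 -80.4  37.2] z 66.0
yaw 1.7999029609280282 264.2895002483735
floor ochre [ 9.1 10.7 12.3]
floor mauve [ 8.8 10.3 11.6]
floor green [ 8.8 10.4 11.6]
floor blue [-335.4   10.1   11.8]
```

```bash
cat >> h.py <<'E'
def rel(target,yaw,st=None):
    """target world TCP xyz, tool yaw deg, pointing down -> row"""
    st=st or get_state();R0=Ro.from_euler('xyz',st['tcp_rot']);R1=Ro.from_euler('xyz',[-np.pi/2,0,np.radians(yaw)])
    d=R0.inv().apply(np.array(target)-st['eef_pos']);r=(R0.inv()*R1).as_rotvec(degrees=True)
    return np.round(np.r_[d,r],1).tolist()
E
python3 - <<'E'
from h import *
st=get_state();s=eyes.snapshot('wrist');print(s['mount'].round(2),s['fx'],s['cx'],s['cy'])
print(rel([470,55,330],92))
E
```

```text
[[   1.     -0.      0.     -1.58]
 [  -0.     -0.28    0.96 -142.66]
 [   0.     -0.96   -0.28   71.49]
 [   0.      0.      0.      1.  ]] 328.89720541863966 281.3067030071933 207.97328499236824
[-373.6, -98.7, -400.9, -0.0, -27.4, 0.0]
```

```bash
python3 -m jog '[[[-40,-20,-43,0,-3,0],[-80,-40,-86,0,-6,0],[-120,-60,-129,0,-9,0],[-160,-80,-172,0,-12,0],[-200,-99,-215,0,-15,0],[-240,-99,-258,0,-18,0],[-280,-99,-301,0,-21,0],[-320,-99,-344,0,-24,0],[-360,-99,-387,0,-27.4,0],[-373.6,-98.7,-400.9,0,-27.4,0],[-373.6,-98.7,-400.9,0,-27.4,0],[-373.6,-98.7,-400.9,0,-27.4,0]]]'
cat > car.py <<'E'
from h import *
import sys
st=get_state();s=eyes.snapshot('wrist');cv2.imwrite('pics/'+sys.argv[1]+'.png',s['image'])
print(st['eef_pos'].round(1),st['tcp_rot'].round(3))
np.savez('w.npz',z=s['range_z']);c=cloud(s,s['range_z']>0,st);np.save('W.npy',c)
print('table',np.median(c[abs(c[:,2])<5][:,2]))
B=dict(ochre=(606,183,62,67),mauve=(606,95,62,73),green=(610,7,72,75),blue=(614,-81,57,69))
for n,(x,y,h,d) in B.items():
    q=c[(np.hypot(c[:,0]-x,c[:,1]-y)<45)];q=q[(q[:,2]>h+3)&(q[:,2]<h+16)]
    if len(q)>50:
        (cx,cy),r=cv2.minEnclosingCircle(q[:,:2].astype(np.float32));print(n,len(q),q[:,:2].mean(0).round(1),np.round([cx,cy,r],1),np.median(q[:,2]).round(1))
for n,g in dict(green=(441,-312),blue=(420,93),ochre=(542,358),mauve=(417,-106)).items():
    q=c[(np.hypot(c[:,0]-g[0],c[:,1]-g[1])<40)&(c[:,2]>52)&(c[:,2]<70)]
    if len(q)>40:
        r=cv2.minAreaRect(q[:,:2].astype(np.float32));p,l=q[:,:2].mean(0),0
        wv,V=np.linalg.eigh(np.cov((q[:,:2]-p).T));print('tile',n,len(q),p.round(1),'rect',np.round(r[0],1),np.round(r[1],1),'y dir',np.degrees(np.arctan2(abs(V[1,1]),V[0,1]*np.sign(V[1,1]))).round(1))
E
python3 car.py w1
```

```text
time: 2.85
eef_pos: [469.7, 56.2, 330.0]
tcp_rot: [-1.571, -0.0, 1.607]
force: [-0.5, 1.1, 0.6]
gripper_width: 85.3
[469.7  56.2 330. ] [-1.571 -0.     1.607]
table -0.07253352090521048
ochre 1551 [602.7 175.5] [607.2 177.9  41.3] 70.9
mauve 2287 [607.   94.8] [609.7  95.   41.6] 70.6
green 2336 [608.3   7.4] [613.4   7.5  41.7] 80.5
blue 1087 [606.1 -71.7] [618.2 -77.7  39.6] 65.4
tile green 45 [ 445.6 -290.8] rect [ 444.6 -291.2] [7.7 4.8] y dir 23.4
tile blue 204 [420.4  93.6] rect [420.6  93.9] [45.7  6.2] y dir 86.1
tile ochre 334 [541.9 358.4] rect [542.8 360.2] [ 9.4 48. ] y dir 97.0
tile mauve 307 [ 417.5 -104.9] rect [ 417.8 -105.7] [46.9  8.1] y dir 79.9
```

View pics/w1.png

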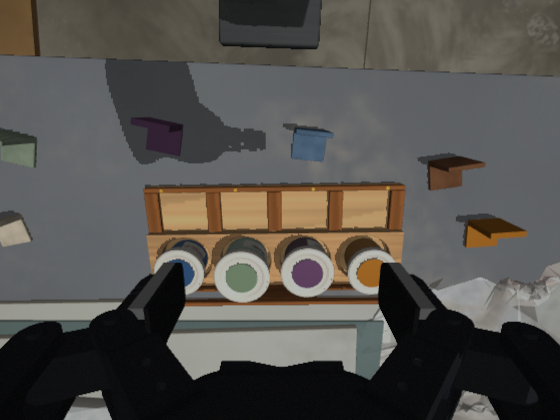

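The wrist view (image up is towards the robot) shows the four stalls at rows 190–230. Blue tile is at (310,143), mauve at (160,135), brown at (455,170) and ochre at (495,232). Now I'll fit the stalls.

```bash
python3 - <<'E'
from h import *
c=np.load('W.npy')
best=None
for yaw in np.arange(0,4.1,.25):
    a=np.radians(yaw);ex=np.array([np.cos(a),np.sin(a)]);ey=np.array([-np.sin(a),np.cos(a)])
    o=np.array([610,51.])
    u=(c[:,:2]-o)@ex;v=(c[:,:2]-o)@ey
    m=(abs(v)<150)&(u>-125)&(u<-95)&(c[:,2]<30)
    # step sharpness at table->rail
    h=np.histogram(u[m],bins=np.arange(-125,-95,1.),weights=c[m,2])[0]/np.maximum(1,np.histogram(u[m],bins=np.arange(-125,-95,1.))[0])
    g=np.abs(np.diff(h)).max()
    if best is None or g>best[0]:best=(g,yaw)
    print(yaw,g.round(2),end='; ')
yaw=best[1];print(yaw)
a=np.radians(2.0);ex=np.array([np.cos(a),np.sin(a)]);ey=np.array([-np.sin(a),np.cos(a)])
u=(c[:,:2]-o)@ex;v=(c[:,:2]-o)@ey
for x in range(-122,0,3):
    m=(u>x-1.5)&(u<x+1.5)&(abs(abs(v)-44)<20)&(c[:,2]<40);print(x,np.median(c[m,2]).round(1),end=' | ')
print()
for y in range(-190,192,3):
    m=(v>y-1.5)&(v<y+1.5)&(u>-90)&(u<-55);print(y,np.median(c[m,2]).round(1),end=' | ')
E
```

```text
0.0 2.27; 0.25 2.1; 0.5 1.99; 0.75 2.59; 1.0 2.61; 1.25 2.85; 1.5 3.51; 1.75 6.14; 2.0 5.07; 2.25 6.12; 2.5 5.86; 2.75 9.15; 3.0 6.84; 3.25 6.18; 3.5 4.65; 3.75 4.89; 4.0 3.12; 2.75
-122 -0.3 | -119 -0.1 | -116 -0.1 | -113 0.9 | -110 17.9 | -107 18.9 | -104 17.7 | -101 8.9 | -98 9.1 | -95 9.2 | -92 9.1 | -89 8.9 | -86 8.9 | -83 9.1 | -80 9.0 | -77 9.0 | -74 9.0 | -71 8.9 | -68 9.1 | -65 8.8 | -62 9.1 | -59 9.1 | -56 9.1 | -53 9.0 | -50 9.1 | -47 9.4 | -44 20.2 | -41 26.9 | -38 26.8 | -35 30.2 | -32 22.8 | -29 23.0 | -26 14.3 | -23 nan | -20 nan | -17 nan | -14 nan | -11 nan | -8 nan | -5 nan | -2 nan | 
  return _methods._mean(a, axis=axis, dtype=dtype,
  ret = ret.dtype.type(ret / rcount)
```

Floor is at z = 9 and rails at 19, which agrees with the 10 mm rails. The stall spacing is 88 mm. Start with blue: plate at (420.5, 93.8), tool yaw 86.2°.

```bash
python3 - <<'E'
from h import *
print(rel([420.5,93.8,110],86.2),rel([420.5,93.8,20],86.2))
E
```

```text
[39.1, 220.0, 47.7, -0.0, 5.9, 0.0] [39.1, 310.0, 47.7, -0.0, 5.9, 0.0]
```

```bash
python3 -m jog '[[[10,50,12,0,2,0],[20,100,24,0,4,0],[30,150,36,0,5.9,0],[39.1,190,47.7,0,5.9,0],[39.1,220,47.7,0,5.9,0],[39.1,220,47.7,0,5.9,0],[39.1,220,47.7,0,5.9,0],[39.1,220,47.7,0,5.9,0]]]' 1 40; python3 car.py w2; python3 - <<'E'
from h import *
print(rel([420.5,93.8,20],86.2))
E
```

```text
time: 3.9
eef_pos: [421.5, 94.3, 111.4]
tcp_rot: [-1.573, -0.001, 1.504]
force: [-0.7, 0.2, 1.0]
gripper_width: 85.2
[421.5  94.3 111.4] [-1.573e+00 -1.000e-03  1.504e+00]
table 0.027218522079088814
tile blue 1013 [419.6  94. ] rect [420.5  93.9] [45.7  6.7] y dir 86.1
tile mauve 252 [420.9 -83.9] rect [419.9 -85.1] [11.8  7.4] y dir 15.7
[-0.5, 91.2, 1.0, 0.1, -0.0, 0.1]
```

View pics/w2.png

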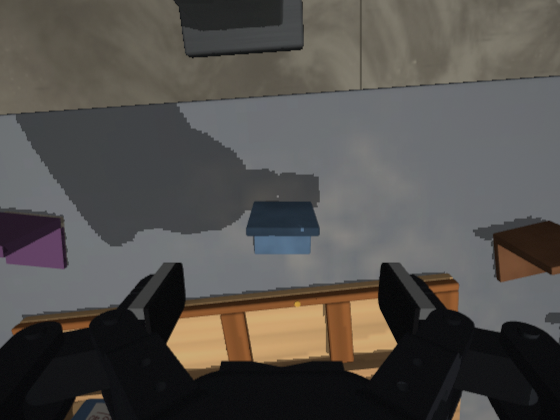

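The blue plate at (283,217) is centred between the fingers and the measurement holds, so descend and grip.

```bash
python3 -m jog '[[[-0.3,30,0.5,0,0,0],[-0.5,60,1,0,0,0],[-0.5,80,1,0,0,0],[-0.5,91,1,0,0,0],[-0.5,91,1,0,0,0],[-0.5,91,1,0,0,0]]]' 1 40; python3 -m jog '[[[0,0,0,0,0,0],[0,0,0,0,0,0],[0,0,0,0,0,0],[0,0,0,0,0,0],[0,0,0,0,0,0],[0,0,0,0,0,0]]]' -0.6 40
```

```text
time: 4.7
eef_pos: [421.1, 94.0, 21.0]
tcp_rot: [-1.574, -0.002, 1.504]
force: [-0.3, 0.2, 0.7]
gripper_width: 85.4
time: 5.45
eef_pos: [421.4, 94.2, 21.5]
tcp_rot: [-1.574, -0.002, 1.504]
force: [-1.6, -0.1, 6.0]
gripper_width: 45.2
```

```bash
python3 -m jog '[[[0,-30,0,0,0,0],[0,-60,0,0,0,0],[0,-90,0,0,0,0],[0,-115,0,0,0,0],[0,-115,0,0,0,0]]]' - 40;  python3 - <<'E'
from h import *
st=get_state();s=eyes.snapshot('wrist');cv2.imwrite('pics/w3.png',s['image'])
print(rel([523.4,-85,136],92.3))
E
```

```text
time: 6.08
eef_pos: [422.0, 94.4, 138.1]
tcp_rot: [-1.577, -0.004, 1.504]
force: [0.6, -0.6, -1.1]
gripper_width: 45.3
[-171.9, 0.7, -113.8, 0.3, -6.1, 0.2]
```

View pics/w3.png

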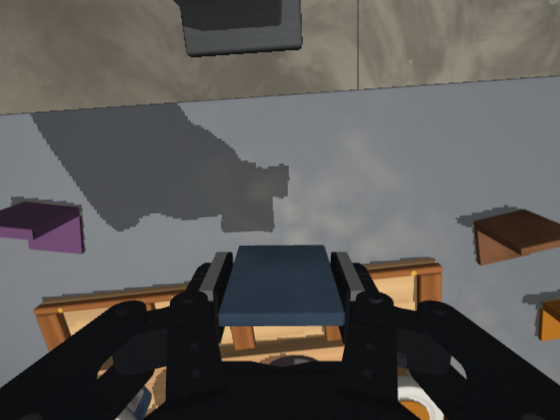

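Blue is held square between the pads, so carry it over to its stall.

```bash
python3 -m jog '[[[-30,0,-20,0,-1,0],[-70,0,-46,0,-2.5,0],[-110,0,-73,0,-4,0],[-145,0,-96,0.3,-5.5,0.2],[-172,0,-113.8,0.3,-6.1,0.2],[-171.9,0.7,-113.8,0.3,-6.1,0.2],[-171.9,0.7,-113.8,0.3,-6.1,0.2]]]' - 40;  python3 - <<'E'
from h import *
st=get_state();s=eyes.snapshot('wrist');cv2.imwrite('pics/w4.png',s['image'])
print(rel([523.4,-85,45],92.3),rel([523.4,-85,31],92.3))
E
```

```text
time: 7.0
eef_pos: [522.6, -84.4, 134.9]
tcp_rot: [-1.568, 0.0, 1.611]
force: [-0.3, 0.2, -0.9]
gripper_width: 45.6
[-1.1, 90.2, -0.9, -0.1, 0.0, -0.0] [-1.1, 104.2, -0.9, -0.1, 0.0, -0.0]
```

View pics/w4.png

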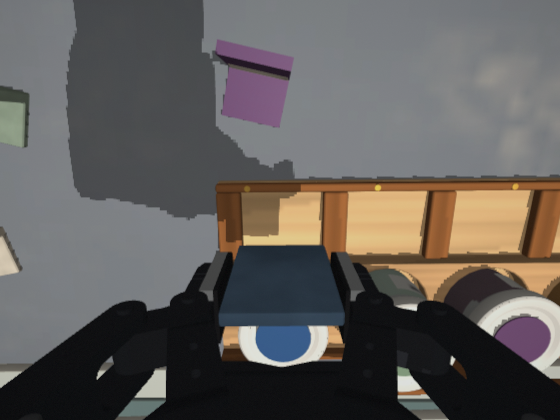

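The tile lines up with the blue stall: floor columns 241–325, tub lid at (283,338). Lower it.

```bash
python3 -m jog '[[[-0.5,35,-0.5,0,0,0],[-1,65,-0.9,0,0,0],[-1.1,85,-0.9,0,0,0],[-1.1,92,-0.9,0,0,0],[-1.1,97,-0.9,0,0,0],[-1.1,101,-0.9,0,0,0],[-1.1,103,-0.9,0,0,0],[-1.1,103,-0.9,0,0,0]]]' - 40;  python3 - <<'E'
from h import *
print([get_state()['eef_pos'].round(1),get_state()['force']])
print(rel([523.4,-85,30],92.3))
E
```

```text
time: 8.05
eef_pos: [523.5, -85.0, 32.4]
tcp_rot: [-1.569, -0.0, 1.612]
force: [-0.1, -0.2, 0.0]
gripper_width: 45.3
[array([523.5, -85. ,  32.4]), array([-0.07765186, -0.21790682,  0.02390327])]
[0.0, 2.4, 0.1, -0.1, 0.0, 0.0]
```

```bash
python3 -m jog '[[[0,1,0,0,0,0],[0,2,0,0,0,0],[0,2.2,0,0,0,0]]]' - 40
```

```text
time: 8.43
eef_pos: [523.6, -85.1, 30.7]
tcp_rot: [-1.569, -0.0, 1.612]
force: [-5.1, 1.2, 8.7]
gripper_width: 45.7
```

Contact with the floor. Release partially to about 64 mm and retreat.

```bash
python3 -m jog '[[[0,0,0,0,0,0],[0,0,0,0,0,0],[0,0,0,0,0,0],[0,-15,0,0,0,0],[0,-40,0,0,0,0],[0,-80,0,0,0,0],[0,-120,0,0,0,0],[0,-140,0,0,0,0]]]' 0.5 40; python3 - <<'E'
from h import *
st=get_state();s=eyes.snapshot('wrist');cv2.imwrite('pics/w5.png',s['image'])
print(rel([417.6,-105.3,110],80.2))
E
```

```text
time: 9.43
eef_pos: [524.7, -85.5, 174.0]
tcp_rot: [-1.573, -0.001, 1.611]
force: [-0.6, 0.7, -0.0]
gripper_width: 64.2
[-15.4, 65.3, 108.9, 0.2, 12.1, 0.1]
```

View pics/w5.png

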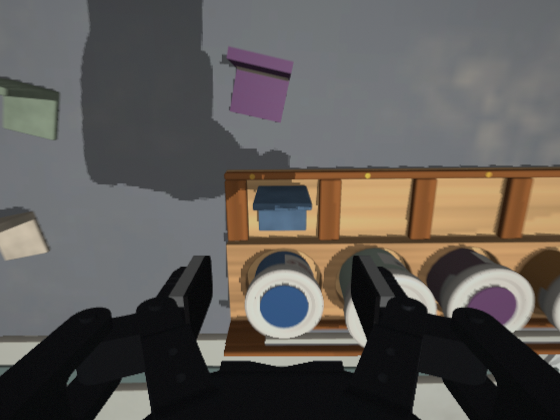

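Blue stands square in its stall at (282,207). Now mauve: first move over it, then measure.

```bash
python3 -m jog '[[[-4,0,30,0,3,0],[-8,10,60,0,6,0],[-12,30,90,0,9,0],[-15.4,50,108.9,0,12.1,0],[-15.4,65,108.9,0,12.1,0],[-15.4,65,108.9,0,12.1,0],[-15.4,65,108.9,0,12.1,0]]]' 1 40; python3 car.py w6; python3 - <<'E'
from h import *
print(rel([418,-105.5,20],80.2))
E
```

```text
time: 10.35
eef_pos: [418.6, -105.3, 110.9]
tcp_rot: [-1.575, -0.001, 1.401]
force: [-0.1, -1.0, 0.3]
gripper_width: 85.2
[ 418.6 -105.3  110.9] [-1.575e+00 -1.000e-03  1.401e+00]
table -0.00041013677058288067
green 69 [572.9  10.3] [573.9   8.5  11.4] 75.9
tile green 421 [ 444.  -295.7] rect [ 444.6 -298.6] [19.6  7.2] y dir 71.4
tile mauve 1298 [ 416.7 -106. ] rect [ 417.6 -106.1] [46.9  8.5] y dir 80.2
[-0.4, 90.9, 1.0, 0.3, 0.1, 0.1]
```

View pics/w6.png

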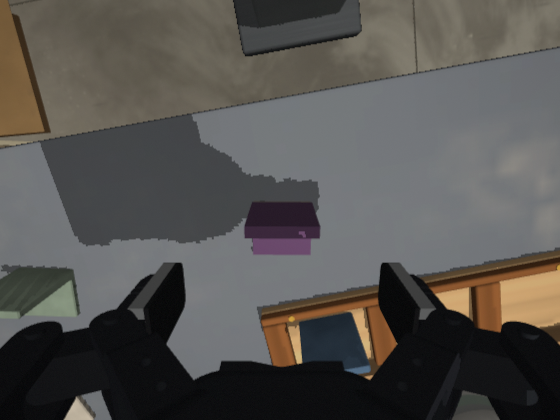

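The mauve plate at (282,220) is centred and square to the jaws. Descend and grip.

```bash
python3 -m jog '[[[-0.5,30,0.5,0,0,0],[-0.9,60,1,0.2,0,0],[-0.9,80,1,0.2,0,0],[-0.9,91,1,0.2,0,0],[-0.9,91,1,0.2,0,0],[-0.9,91,1,0.2,0,0]]]' 1 40; python3 -m jog '[[[0,0,0,0,0,0],[0,0,0,0,0,0],[0,0,0,0,0,0],[0,0,0,0,0,0],[0,0,0,0,0,0],[0,0,0,0,0,0]]]' -0.6 40; python3 -m jog '[[[0,-30,0,0,0,0],[0,-60,0,0,0,0],[0,-90,0,0,0,0],[0,-115,0,0,0,0],[0,-115,0,0,0,0]]]' - 40;  python3 - <<'E'
from h import *
print(rel([516.3,90.8,136],92.3))
E
```

```text
time: 11.15
eef_pos: [418.6, -106.1, 20.7]
tcp_rot: [-1.573, -0.001, 1.401]
force: [0.7, 0.7, 0.5]
gripper_width: 85.2
time: 11.9
eef_pos: [418.9, -106.0, 21.2]
tcp_rot: [-1.574, -0.002, 1.401]
force: [-2.4, 0.4, 7.2]
gripper_width: 45.2
time: 12.52
eef_pos: [419.7, -106.2, 137.7]
tcp_rot: [-1.577, -0.003, 1.401]
force: [-0.1, -0.3, -0.2]
gripper_width: 45.6
[210.5, 2.7, -61.9, 0.4, -12.0, 0.1]
```

```bash
python3 -m jog '[[[40,0,-12,0,-2,0],[85,0,-25,0,-4.5,0],[130,0,-38,0,-7,0],[170,2,-50,0.4,-10,0.1],[200,2,-59,0.4,-12,0.1],[210.5,2.7,-61.9,0.4,-12,0.1],[210.5,2.7,-61.9,0.4,-12,0.1],[210.5,2.7,-61.9,0.4,-12,0.1]]]' - 40;  python3 - <<'E'
from h import *
st=get_state();s=eyes.snapshot('wrist');cv2.imwrite('pics/w7.png',s['image'])
print(rel([516.3,90.8,31],92.3))
E
```

```text
time: 13.52
eef_pos: [515.9, 89.3, 135.8]
tcp_rot: [-1.57, -0.0, 1.608]
force: [-0.4, -0.2, -0.9]
gripper_width: 45.5
[1.3, 105.0, -0.5, -0.0, -0.2, 0.0]
```

View pics/w7.png

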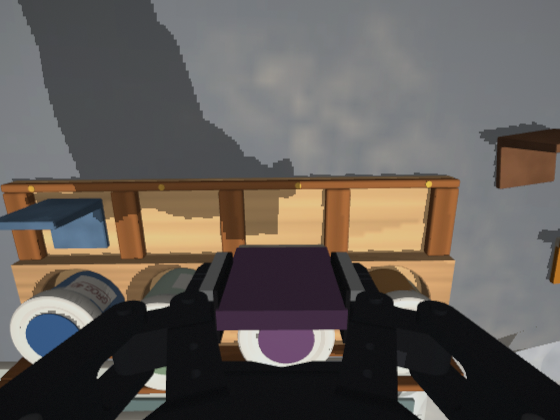

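Mauve is held square above its stall, with the mauve lid at (285,340). Lower it.

```bash
python3 -m jog '[[[0.5,35,-0.3,0,0,0],[1,65,-0.5,0,0,0],[1.3,85,-0.5,0,0,0],[1.3,93,-0.5,0,0,0],[1.3,98,-0.5,0,0,0],[1.3,102,-0.5,0,0,0],[1.3,104,-0.5,0,0,0],[1.3,104.5,-0.5,0,0,0]]]' - 40
```

```text
time: 14.58
eef_pos: [516.5, 90.8, 31.7]
tcp_rot: [-1.57, -0.001, 1.608]
force: [-0.4, -0.9, -1.2]
gripper_width: 45.3
```

```bash
python3 -m jog '[[[0,1,0,0,0,0],[0,1.6,0,0,0,0],[0,1.6,0,0,0,0]]]' - 40
```

```text
time: 14.95
eef_pos: [516.5, 90.9, 30.3]
tcp_rot: [-1.571, -0.001, 1.608]
force: [-2.4, -0.4, 3.5]
gripper_width: 45.4
```

```bash
python3 -m jog '[[[0,0,0,0,0,0],[0,0,0,0,0,0],[0,0,0,0,0,0],[0,-15,0,0,0,0],[0,-40,0,0,0,0],[0,-80,0,0,0,0],[0,-120,0,0,0,0],[0,-140,0,0,0,0]]]' 0.5 40; python3 - <<'E'
from h import *
st=get_state();s=eyes.snapshot('wrist');cv2.imwrite('pics/w8.png',s['image'])
print(rel([441.5,-311,140],78))
E
```

```text
time: 15.95
eef_pos: [517.5, 90.7, 173.7]
tcp_rot: [-1.574, -0.002, 1.608]
force: [-0.4, 0.1, -0.6]
gripper_width: 63.9
[-398.9, 33.9, 91.8, 0.3, 14.1, 0.2]
```

View pics/w8.png

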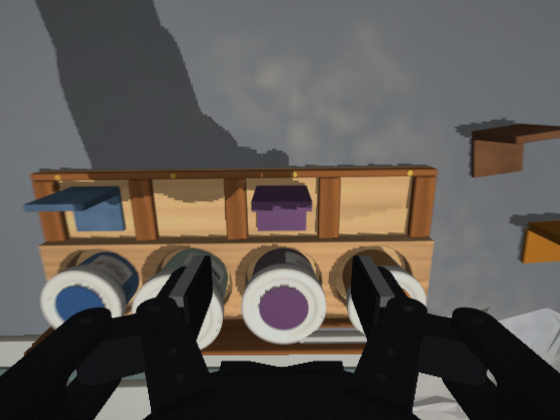

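Mauve stands in its stall at (282,207). Ochre is nearer, so take that next.

```bash
python3 - <<'E'
from h import *
print(rel([542.3,359,120],97))
E
```

```text
[266.8, 56.5, -33.5, 0.3, -4.9, 0.2]
```

```bash
python3 -m jog '[[[40,0,-5,0,-1,0],[85,0,-10,0,-2,0],[130,0,-16,0,-3,0],[175,0,-22,0.3,-4,0],[220,20,-28,0.3,-4.9,0.2],[255,40,-33,0.3,-4.9,0.2],[266.8,56,-33.5,0.3,-4.9,0.2],[266.8,56.5,-33.5,0.3,-4.9,0.2],[266.8,56.5,-33.5,0.3,-4.9,0.2]]]' 1 40; python3 car.py w9; python3 - <<'E'
from h import *
print(rel([542.3,359,20],97))
E
```

```text
time: 17.12
eef_pos: [543.2, 357.3, 120.9]
tcp_rot: [-1.572, 0.001, 1.691]
force: [0.8, -0.0, 1.4]
gripper_width: 85.5
[543.2 357.3 120.9] [-1.572e+00  1.000e-03  1.691e+00]
table -0.006445886036559045
ochre 5047 [599.9 194.7] [607.2 182.8  40.2] 70.8
tile ochre 1190 [541.9 360.2] rect [543.1 360.1] [ 8.8 46.6] y dir 96.0
[1.7, 101.2, 1.0, 0.1, -0.1, -0.0]
```

View pics/w9.png

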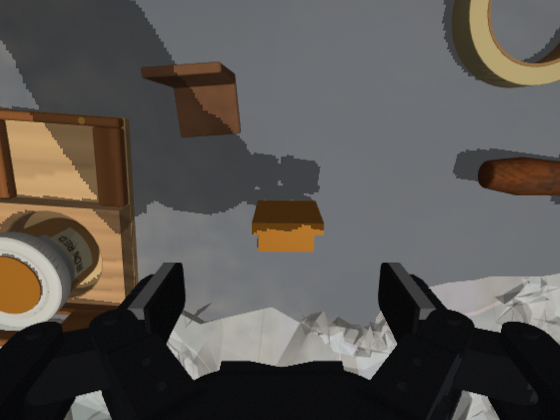

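The ochre plate at (287,218) sits about 3 mm to the +y side. There is crumpled sheet below it, so check its height near the fingers.

```bash
python3 - <<'E'
from h import *
c=np.load('W.npy')
for x0 in range(515,640,15):
    print(x0,[ (c[m,2].max().round(0) if (m:=(abs(c[:,0]-x0)<7.5)&(abs(c[:,1]-y)<10)&(c[:,2]<100)).sum() else None) for y in range(290,431,20)])
print(rel([542.8,360,20],96.4))
E
```

```text
515 [np.float64(2.0), np.float64(2.0), np.float64(2.0), np.float64(2.0), np.float64(2.0), np.float64(2.0), np.float64(2.0), np.float64(2.0)]
530 [np.float64(2.0), np.float64(2.0), np.float64(2.0), np.float64(2.0), np.float64(64.0), np.float64(63.0), np.float64(2.0), np.float64(2.0)]
545 [np.float64(2.0), np.float64(2.0), np.float64(63.0), np.float64(65.0), np.float64(64.0), np.float64(64.0), np.float64(2.0), np.float64(2.0)]
560 [np.float64(2.0), np.float64(2.0), np.float64(2.0), None, np.float64(7.0), np.float64(8.0), np.float64(2.0), np.float64(2.0)]
575 [np.float64(2.0), np.float64(2.0), np.float64(7.0), np.float64(8.0), np.float64(8.0), np.float64(8.0), np.float64(2.0), np.float64(2.0)]
590 [np.float64(2.0), np.float64(2.0), np.float64(2.0), np.float64(8.0), np.float64(7.0), np.float64(3.0), np.float64(2.0), np.float64(2.0)]
605 [np.float64(2.0), np.float64(2.0), np.float64(2.0), np.float64(2.0), np.float64(2.0), np.float64(3.0), np.float64(2.0), np.float64(2.0)]
620 [np.float64(2.0), np.float64(2.0), np.float64(2.0), np.float64(34.0), np.float64(36.0), np.float64(45.0), np.float64(47.0), np.float64(50.0)]
635 [np.float64(28.0), np.float64(29.0), np.float64(33.0), np.float64(39.0), np.float64(41.0), np.float64(54.0), np.float64(54.0), np.float64(57.0)]
[2.7, 101.2, 0.4, 0.1, 0.5, -0.0]
```

Clear by 60 mm and more. Grip.

```bash
python3 -m jog '[[[1.5,30,0.3,0,0.5,0],[2.7,60,0.4,0,0.5,0],[2.7,85,0.4,0,0.5,0],[2.7,101,0.4,0,0.5,0],[2.7,101,0.4,0,0.5,0],[2.7,101,0.4,0,0.5,0]]]' 1 40; python3 -m jog '[[[0,0,0,0,0,0],[0,0,0,0,0,0],[0,0,0,0,0,0],[0,0,0,0,0,0],[0,0,0,0,0,0],[0,0,0,0,0,0]]]' -0.6 40; python3 -m jog '[[[0,-30,0,0,0,0],[0,-60,0,0,0,0],[0,-90,0,0,0,0],[0,-115,0,0,0,0],[0,-115,0,0,0,0]]]' - 40;  python3 - <<'E'
from h import *
print(rel([512.8,178.7,136],92.3))
E
```

```text
time: 17.92
eef_pos: [543.6, 360.2, 21.5]
tcp_rot: [-1.574, -0.0, 1.682]
force: [0.4, -0.2, 0.4]
gripper_width: 85.2
time: 18.68
eef_pos: [543.9, 360.5, 22.4]
tcp_rot: [-1.575, -0.001, 1.682]
force: [-0.8, 0.2, 5.8]
gripper_width: 45.4
time: 19.3
eef_pos: [544.4, 361.0, 139.3]
tcp_rot: [-1.578, -0.003, 1.682]
force: [0.0, 0.3, -1.0]
gripper_width: 45.2
[-177.7, 2.5, 51.6, 0.4, 4.1, 0.2]
```

```bash
python3 -m jog '[[[-40,0,12,0,1,0],[-85,0,25,0,2,0],[-125,0,37,0.4,3,0.2],[-160,1,47,0.4,4.1,0.2],[-177.7,2.5,51.6,0.4,4.1,0.2],[-177.7,2.5,51.6,0.4,4.1,0.2],[-177.7,2.5,51.6,0.4,4.1,0.2]]]' - 40;  python3 - <<'E'
from h import *
st=get_state();s=eyes.snapshot('wrist');cv2.imwrite('pics/w10.png',s['image'])
print(rel([512.8,178.7,32],92.3))
E
```

```text
time: 20.18
eef_pos: [512.8, 180.4, 135.8]
tcp_rot: [-1.571, 0.0, 1.612]
force: [-0.3, 0.8, 0.0]
gripper_width: 45.3
[-1.7, 103.8, 0.1, 0.0, 0.1, -0.0]
```

View pics/w10.png

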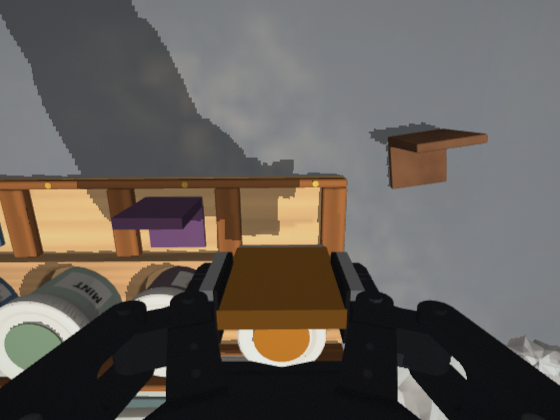

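Ochre is over its own stall (floor columns 241–320, ochre lid at (282,343)). Lower it.

```bash
python3 -m jog '[[[-0.5,35,0,0,0,0],[-1.2,65,0,0,0,0],[-1.7,85,0,0,0,0],[-1.7,93,0,0,0,0],[-1.7,98,0,0,0,0],[-1.7,101,0,0,0,0],[-1.7,103,0,0,0,0],[-1.7,103.5,0,0,0,0]]]' - 40
```

```text
time: 21.22
eef_pos: [513.0, 178.8, 32.5]
tcp_rot: [-1.571, 0.0, 1.613]
force: [-0.7, -0.1, -0.7]
gripper_width: 45.3
```

```bash
python3 -m jog '[[[0,1,0,0,0,0],[0,1.6,0,0,0,0],[0,1.6,0,0,0,0]]]' - 40
```

```text
time: 21.6
eef_pos: [513.1, 178.9, 31.4]
tcp_rot: [-1.571, -0.0, 1.613]
force: [-2.5, -1.5, 4.6]
gripper_width: 45.5
```

```bash
python3 -m jog '[[[0,0,0,0,0,0],[0,0,0,0,0,0],[0,0,0,0,0,0],[0,-15,0,0,0,0],[0,-40,0,0,0,0],[0,-80,0,0,0,0],[0,-120,0,0,0,0],[0,-140,0,0,0,0]]]' 0.5 40; python3 - <<'E'
from h import *
st=get_state();s=eyes.snapshot('wrist');cv2.imwrite('pics/w11.png',s['image'])
print(rel([441.5,-311,140],78))
E
```

```text
time: 22.6
eef_pos: [514.0, 179.0, 174.9]
tcp_rot: [-1.575, -0.002, 1.612]
force: [0.2, 0.4, -0.1]
gripper_width: 64.1
[-487.0, 34.6, 93.7, 0.3, 14.4, 0.2]
```

View pics/w11.png

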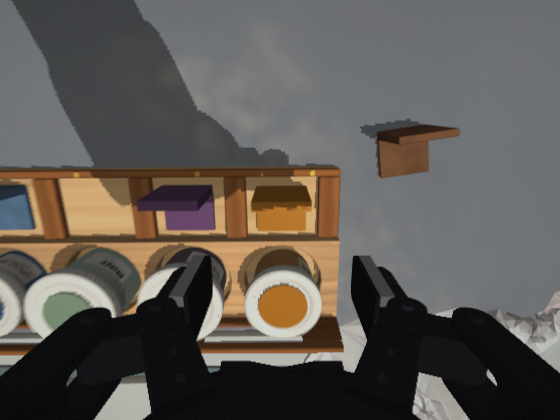

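Ochre stands in its stall at (282,208). Now on to green.

```bash
python3 -m jog '[[[-45,0,8,0,1,0],[-90,0,17,0,2,0],[-135,0,26,0,3.5,0],[-180,0,35,0,5,0],[-225,0,43,0,6.5,0],[-270,0,52,0,8,0],[-315,0,60,0,9.5,0],[-360,5,69,0,11,0],[-405,15,78,0.3,12.5,0.2],[-450,25,87,0.3,14.4,0.2],[-487,34.6,93.7,0.3,14.4,0.2],[-487,34.6,93.7,0.3,14.4,0.2]]]' 1 40; python3 -m jog '[[[0,0,0,0,0,0],[0,0,0,0,0,0]]]'; python3 car.py w12; python3 - <<'E'
from h import *
print(rel([441.5,-311.5,20],78))
E
```

```text
time: 24.15
eef_pos: [439.6, -313.9, 139.6]
tcp_rot: [-1.57, 0.001, 1.356]
force: [0.5, 0.2, -0.3]
gripper_width: 85.3
time: 24.4
eef_pos: [440.0, -313.2, 139.9]
tcp_rot: [-1.57, 0.001, 1.357]
force: [0.2, 0.3, -0.4]
gripper_width: 85.3
[ 440.  -313.2  139.9] [-1.570e+00  1.000e-03  1.357e+00]
table 0.010056649909074622
tile green 754 [ 440.9 -312.7] rect [ 442.2 -312.7] [45.4  7.4] y dir 78.6
[1.9, 119.9, -1.1, -0.0, -0.2, -0.0]
```

View pics/w12.png

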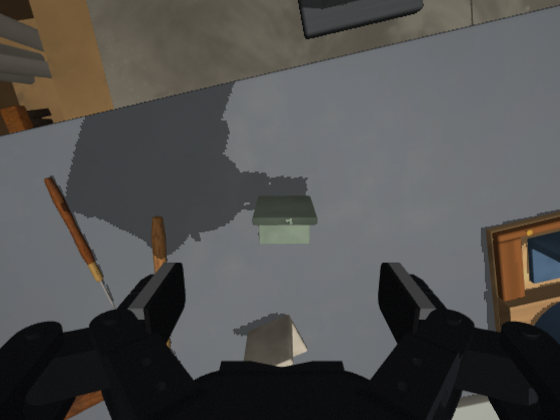

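Green plate at (285,210), well centred. The cream tile at (275,340) is more than 110 mm away. Descend and grip.

```bash
python3 - <<'E'
from h import *
print(rel([441.7,-312.6,20],78.4))
E
python3 -m jog '[[[0.3,40,-0.8,0,-0.5,0],[0.8,75,-1.6,0,-0.6,0],[0.8,100,-1.6,0,-0.6,0],[0.8,115,-1.6,0,-0.6,0],[0.8,119.5,-1.6,0,-0.6,0],[0.8,119.5,-1.6,0,-0.6,0]]]' 1 40; python3 -m jog '[[[0,0,0,0,0,0],[0,0,0,0,0,0],[0,0,0,0,0,0],[0,0,0,0,0,0],[0,0,0,0,0,0],[0,0,0,0,0,0]]]' -0.6 40; python3 -m jog '[[[0,-30,0,0,0,0],[0,-60,0,0,0,0],[0,-90,0,0,0,0],[0,-115,0,0,0,0],[0,-125,0,0,0,0],[0,-125,0,0,0,0]]]' - 40;  python3 - <<'E'
from h import *
print(rel([519.8,2.9,145],92.3))
E
```

```text
[0.8, 119.9, -1.5, -0.0, -0.6, -0.0]
time: 25.2
eef_pos: [442.2, -312.8, 21.0]
tcp_rot: [-1.571, 0.001, 1.368]
force: [-0.7, -0.2, -0.5]
gripper_width: 84.9
time: 25.95
eef_pos: [442.6, -312.9, 21.7]
tcp_rot: [-1.572, 0.0, 1.368]
force: [-1.2, 1.9, 5.3]
gripper_width: 45.3
time: 26.7
eef_pos: [442.6, -312.8, 146.8]
tcp_rot: [-1.573, 0.0, 1.368]
force: [0.3, -0.0, -2.4]
gripper_width: 45.2
[324.7, 1.7, -12.1, 0.1, -13.9, -0.0]
```

```bash
python3 -m jog '[[[35,0,-1,0,-2,0],[80,0,-3,0,-4,0],[125,0,-5,0,-6,0],[170,0,-6,0,-8,0],[215,0,-8,0,-10,0],[260,0,-10,0,-12,0],[300,1,-11,0,-13.9,0],[324.7,1.7,-12.1,0,-13.9,0],[324.7,1.7,-12.1,0,-13.9,0],[324.7,1.7,-12.1,0,-13.9,0]]]' - 40;  python3 - <<'E'
from h import *
st=get_state();s=eyes.snapshot('wrist');cv2.imwrite('pics/w13.png',s['image'])
print(rel([519.8,2.9,32],92.3))
E
```

```text
time: 27.95
eef_pos: [519.3, 1.9, 144.2]
tcp_rot: [-1.571, 0.001, 1.61]
force: [0.1, -0.7, -0.5]
gripper_width: 45.0
[1.3, 112.4, -0.4, 0.0, -0.1, -0.1]
```

View pics/w13.png

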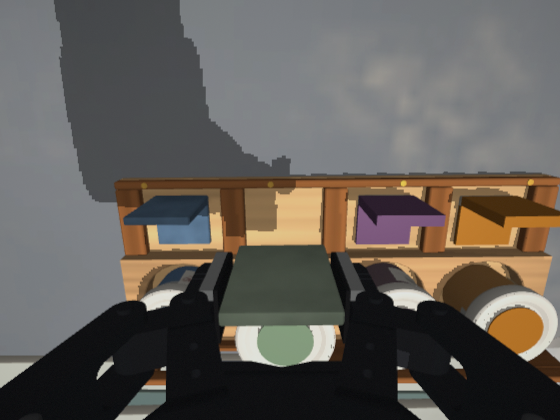

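Green is over the free stall, with the green lid at (285,342). Lower it.

```bash
python3 -m jog '[[[0.5,35,-0.2,0,0,0],[1,70,-0.4,0,0,0],[1.3,92,-0.4,0,0,0],[1.3,101,-0.4,0,0,0],[1.3,106,-0.4,0,0,0],[1.3,109,-0.4,0,0,0],[1.3,111,-0.4,0,0,0],[1.3,112,-0.4,0,0,0]]]' - 40
```

```text
time: 29.0
eef_pos: [520.1, 2.9, 32.7]
tcp_rot: [-1.572, 0.001, 1.609]
force: [-0.3, 0.1, -0.9]
gripper_width: 45.2
```

```bash
python3 -m jog '[[[0,1,0,0,0,0],[0,2,0,0,0,0],[0,2,0,0,0,0]]]' - 40
```

```text
time: 29.38
eef_pos: [520.1, 2.9, 30.7]
tcp_rot: [-1.572, 0.001, 1.609]
force: [0.0, -0.8, 0.2]
gripper_width: 45.4
```

```bash
python3 -m jog '[[[0,0.5,0,0,0,0],[0,1,0,0,0,0],[0,1,0,0,0,0]]]' - 40
```

```text
time: 29.75
eef_pos: [520.1, 2.9, 30.6]
tcp_rot: [-1.572, 0.0, 1.609]
force: [-6.6, -0.5, 14.7]
gripper_width: 45.3
```

Contact at 14.7 N. Back off 0.5 mm, then release.

```bash
python3 -m jog '[[[0,-0.6,0,0,0,0],[0,-0.6,0,0,0,0]]]' - 40; python3 -m jog '[[[0,0,0,0,0,0],[0,0,0,0,0,0],[0,0,0,0,0,0],[0,-15,0,0,0,0],[0,-40,0,0,0,0],[0,-80,0,0,0,0],[0,-130,0,0,0,0],[0,-180,0,0,0,0],[0,-230,0,0,0,0],[0,-280,0,0,0,0],[0,-300,0,0,0,0],[0,-300,0,0,0,0]]]' 0.5 40;cat > fin.py <<'E'
from h import *
st=get_state();s=eyes.snapshot('wrist');cv2.imwrite('pics/w14.png',s['image'])
c=cloud(s,s['range_z']>0,st)
a=np.radians(2.3);ex=np.array([np.cos(a),np.sin(a)]);ey=np.array([-ex[1],ex[0]])
tc=dict(ochre=131.5,mauve=43.5,green=-44.5,blue=-132.5);hh=dict(ochre=62,mauve=62,green=72,blue=57)
for n,v in tc.items():
    p=np.array([610,51.])-92*ex+v*ey
    q=c[(np.hypot(c[:,0]-p[0],c[:,1]-p[1])<32)&(c[:,2]>58)&(c[:,2]<82)]
    r=cv2.minAreaRect(q[:,:2].astype(np.float32));m=np.array(r[0])
    w,V=np.linalg.eigh(np.cov((q[:,:2]-q[:,:2].mean(0)).T));yd=V[:,1]*np.sign(V[1,1]);xd=np.array([yd[1],-yd[0]])
    t0=np.array([610,51.])+v*ey-1.5*ex
    t=c[np.hypot(*(c[:,:2]-t0).T)<45];t=t[(t[:,2]>hh[n]+3)&(t[:,2]<hh[n]+16)]
    tub=np.array(cv2.minEnclosingCircle(t[:,:2].astype(np.float32))[0])
    org=m+18.5*xd
    print(n,'ztop',np.percentile(q[:,2],[50,95]).round(1),'yaw',np.degrees(np.arctan2(yd[1],yd[0])).round(1)-90,'tub enc',tub.round(1),'in tile',((tub-org)@xd).round(1),((tub-org)@yd).round(1),' nominal',((t0-org)@xd).round(1),((t0-org)@yd).round(1))
t=eyes.snapshot('top');cv2.imwrite('pics/top1.png',cv2.resize(t['image'][130:280,130:430],None,fx=2.6,fy=2.6,interpolation=cv2.INTER_CUBIC))
c=cloud(t,t['range_z']>0)
for n,g in dict(brown=(454,285),cream=(563,-350)).items():
    q=c[(np.hypot(c[:,0]-g[0],c[:,1]-g[1])<40)&(c[:,2]>30)];print(n,len(q),q[:,:2].mean(0).round(1))
E
python3 fin.py
```

```text
time: 30.0
eef_pos: [520.2, 2.9, 31.3]
tcp_rot: [-1.572, 0.0, 1.609]
force: [-1.0, 1.7, -0.9]
gripper_width: 45.7
time: 31.5
eef_pos: [520.2, 2.7, 333.4]
tcp_rot: [-1.576, -0.0, 1.609]
force: [0.1, 0.3, -0.2]
gripper_width: 64.5
ochre ztop [71.1 72.4] yaw 2.799999999999997 tub enc [608.2 182.3] in tile 77.6 -0.3  nominal 72.6 0.0
mauve ztop [71.1 72.6] yaw 2.700000000000003 tub enc [609.9  92.8] in tile 76.2 -1.4  nominal 73.2 0.4
green ztop [70.4 72. ] yaw 2.299999999999997 tub enc [613.7   7. ] in tile 76.5 0.9  nominal 73.1 0.5
blue ztop [70.4 71.9] yaw 2.299999999999997 tub enc [618.  -77.9] in tile 77.4 3.9  nominal 73.2 0.5
brown 59 [453.7 285.9]
cream 55 [ 562.9 -349.9]
```

```bash
ls pics
```

```text
crop0.png
scene0.png
top0.png
top1.png
w1.png
w10.png
w11.png
w12.png
w13.png
w14.png
w2.png
w3.png
w4.png
w5.png
w6.png
w7.png
w8.png
w9.png
```

View pics/w14.png

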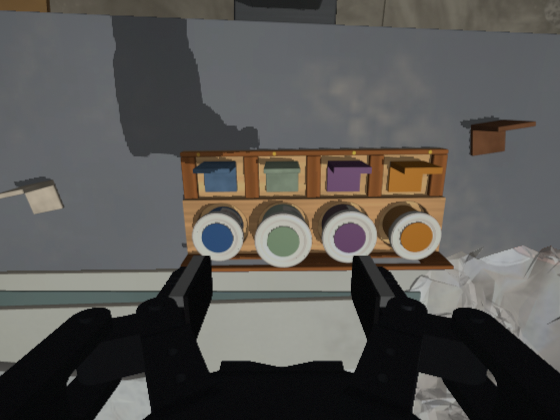

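View pics/top1.png

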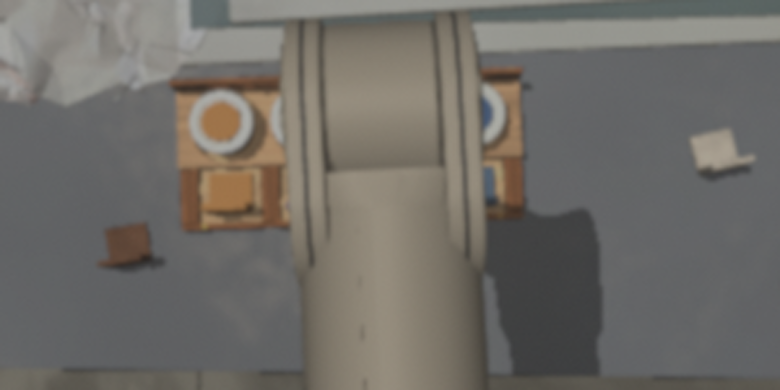

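All four tiles stand in their matching stalls: blue (219,177), green (283,178), mauve (346,177) and ochre (410,178). Their tops are at z ≈ 71, which is 9 + 62. Brown and cream are unchanged. Hand in.

```bash
python3 -c "
from plant import hand_in
print(hand_in())"
```

```text
the job is handed in; nothing more can be done
None
```

I placed the blue, mauve, ochre and green tiles one at a time in the stalls in front of their own tubs. Each was gripped across its plate, set down to light floor contact and released, and I handed the job in at about 32 s.

**Tiles:** In the last wrist picture all four stand with their tops at z ≈ 71 mm, which is the 9 mm floor plus the 62 mm tile. They are turned 2.3–2.8°, against about 2.3° for the carrier. Each tub is 73–78 mm behind its tile (allowed 58–86) and at most 4 mm to the side (allowed 24).

**Brown and cream:** They measured within 1 mm of their starting positions and were never touched.

**Disagreements between measurements:**
- The lid-circle fit puts the tubs 3–5 mm farther back than the stall geometry does. The lid edges look smeared in the depth image, and both values are inside the limits.
- I compared the tubs' final positions with the start only roughly. The wrist fits agree to about 1 mm except for ochre, which was 4–5 mm off in its first, partly hidden view and agrees with the later clear one. All four look seated in the picture.
- The last top view was partly hidden by the arm, so the mauve and green placements rest on the wrist camera alone, and blue is only partly visible there.

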